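# Open the long ratchet bench clamp

### The job

Two ratchet clamps are mounted on the workbench; the short one is holding a strip of wood, the long one is empty. Open the long clamp fully: flip its pawl handle back over the top, away from the jaws, so that the pawl is off the toothed bar, then slide the moving wooden jaw back, away from the fixed jaw, until it reaches its stop. Leave the pawl flipped back.

Things in the scene. Friction and masses are not known exactly. Their poses are not given: they have to be found in the camera images.
- clamp: The long clamp, fixed to the bench: plywood base 440 (y) x 70 (x) x 20 mm (the other clamp's is 290). Origin: centre of its underside. +y is the opening direction, from the fixed jaw (wood block at the -y end, 90 mm high, inner face at y = -184) to the pawl; z up. The moving jaw and its toothed steel bar (teeth under 40 mm high) run along y at x = 0; the jaw's open stop is at y = +5.
- pawl_pin (a point): Middle of the pin, along clamp x, on which the pawl swings: at clamp y = 120 mm, 55 mm above the table, between two steel cheeks (38 mm wide over all, 34 mm long in y, top 64 mm). From the pin the pawl's 46 mm nose points down towards the jaws into the teeth; there it lets the bar move only to close. Flipped, the nose stands up to 100 mm high, up to 30 mm to -y of the pin.
- pawl_knob (a point): Centre of the 22 mm black ball on the pawl's 8 mm thick steel handle, 75 mm from the pin. At first the handle leans 26 to 35 degrees from upright to -y (ball 116 to 122 mm high). A light push (under 1 N) to +y past upright (ball 130 mm high) and it falls over by its weight and stays leaning 42 degrees to +y, ball at clamp y 170, nose off the teeth.
- jaw_grip (a point): Middle of the moving jaw in x and y, 15 mm below its top: a wooden block 50 (x) x 28 (y) mm, top 85 mm above the table, this point 70 mm. It slides along clamp y with 2 N friction and stays where left. It starts at clamp y -110 to -65 and stops at +5. With the pawl engaged it goes back at most one 12 mm tooth. Fingers have 50 mm free on both y faces, down to 40 mm height.

How it is judged:
On the way, in this order (a step that is already met when the one before it is completed fails the run):
1. the long clamp's pawl is flipped back past upright, off the teeth (y of pawl_knob in the frame of clamp above 0.15 m), for 0.2 s.
2. the moving jaw is back at its stop (y of jaw_grip in the frame of clamp above -0.01 m), for 0.2 s.
At the end, for the whole second after the job is handed in: The pawl handle of the long clamp is left leaning back (ball at clamp y over 150 mm; it rests at about 170 mm) and its moving jaw is within 15 mm of its open stop (centre at clamp y over -10 mm; the stop is at +5 mm) (y of pawl_knob in the frame of clamp above 0.15 m and y of jaw_grip in the frame of clamp above -0.01 m); the robot touches nothing.
It also fails if it takes over 42 s, if anything falls off the work surface, if the arm or the gripper's body presses on something with over 40 N, if the wrist force passes 120 N, or if a joint passes its speed limit or range.

### The arm

A 6-joint arm with a two-finger parallel gripper is mounted at the origin on the work surface. World frame = base frame: x ahead of the robot, y to its left, z up, the work surface at z = 0. Lengths are in m, angles in rad, forces in N, time in s.
With the tool pointing down it reaches from about 0.425 to 0.95 m from the base axis. Payload 3.5 kg.
Tool frame: the origin (TCP) lies where the fingers leave the gripper's body, on its centre line; the fingertips stand 73 mm ahead of it and the grasp point (between the pads) lies 54 mm ahead of it (r.tip_extent is the z of the fingertips in the tool frame, in m); z points along the fingers, y is the line along which they close (so a half turn about z gives the same grasp; the last joint's range is limited). The gripper opens to 85 mm and grips with 20 to 120 N. Pads are 22 mm wide; open, the fingers measure 114 mm over their backs; the gripper's body (76 mm by 85 mm) begins 54 mm behind the grasp point. The pads swing forward as they close: fully open they stand 13 mm farther back than shut.
Start: joints at [-0.15, 0.286, 1.577, -0, 1.279, -0.15], TCP at [0.675, 0, 0.304] pointing down, gripper open.
Joint ranges: [-2.77, 2.77], [-0.9, 2.22], [0.21, 2.48], [-1.53, 4.67], [0.24, 2.81], [-2.84, 2.84]. Speed limits (rad/s): [2.79, 2.79, 3.14, 3.14, 3.14, 3.14].

### API

Orientations are given as a unit quaternion [w, x, y, z].
In Python, from plant import r gives the robot as it stands.
- The arm moves only by the shell command python3 -m handwheel 'ROWS' [FORCE]. ROWS is JSON, one flat list of numbers, 5 for each row, row after row: the shift along the tool's x, y, z in mm, then the turn about the tool's z in degrees, then the closure, from 0 (fully open) to 1 (shut). In form: [x, y, z, spin, grip, x, y, z, spin, grip, ...]. A call has 1 to 10 rows; each row shifts and turns the commanded pose from where the row before left it, along the tool's axes as they then stand; what a row does not reach is not made up. A row lasts 1/10 s, in which the tool goes at most 50 mm and 8.59 degrees, less where a joint would pass 70% of its speed; a pose out of reach is approached as far as the arm can. A call is refused whole if a number of a shift passes 50 or a number of a turn 8.59, either way. A call with a gripper value outside its range is refused whole. The fingers move at their own pace and stop on an object; FORCE is the grip in N (left out, the last holds). Time passes only in rows, so rows that do not move let the fingers close. It gives the time, the measured TCP pose, the force, the opening and the grip force at its end, in the units of the state.
- r.read_state(): the state, without advancing time (a new reading comes with each control period).
- r.camera(name): name is "scene" or "side" or "wrist"; returns (picture, depth): 420x560x3 uint8, blue, green, red; 420x560 float32, m along the optical axis (not along the pixel's ray), 0 where there is no reading.
- r.get_calibration(name): a dict with "intrinsics" (3x3 intrinsics, pixels), "R" (3x3) and "t" (3): a world point X has camera coordinates R X + t; the wrist camera has in their place "hand_eye" (4x4, takes a point from camera to tool coordinates, whose origin is the TCP and whose axes are the flange's). Camera axes: x right, y down, z forward; pixel columns grow to the right and rows downward; lengths in m; the calibration is good to about 2 mm. A picture is of the moment at which its call begins: read the wrist's pose just before it. get_calibration takes no time and is no camera call.
- r.close_job(): hands the job in; it is judged then, once.
The state is a dict: "time": time; "q": joint angles; "dq": joint speeds; "joint_efforts": joint torques, N m; "eef_pos": TCP position; "eef_rot": TCP orientation; "wrist_force": force on the tool from outside, world axes, zero at the start; "torque": the same for the moment, N m; "finger_gap": opening from 0.0 (shut) to 1.0 (fully open); "gripper_force": force on a finger pad.
Only numpy, scipy, OpenCV 4.12 (cv2) and the standard library are available. Lean on these libraries where they do the work, as an engineer would, in place of code of your own. Each camera call takes 0.05 s, during which the arm holds its last target. There are 200 camera calls.

## Working session

There is one attempt and no reset: what is moved stays moved. The work goes in short steps, Python scripts to look and compute and a shell command to move; the robot and the scene stay as the last step left them, time stands still between calls to the robot, and variables do not carry over. Pictures are saved under pics/ and viewed, at most 10 in all, crops included, and the job is handed in when it is done.

```bash
mkdir -p pics; ls; python3 - <<'E'
from plant import r
import cv2,numpy as np
s=r.read_state();print(s['eef_pos'],s['eef_rot'],s['time'],r.tip_extent)
for n in("scene","side"):
    im,d=r.camera(n);cv2.imwrite(f"pics/{n}0.png",im);np.save(f"pics/{n}0.npy",d)
    c=r.get_calibration(n);print(n,c["intrinsics"],c["R"],c["t"])
E
```

```text
pics
[6.74515345e-01 1.06978193e-04 3.02553612e-01] [-9.37322159e-04  7.07095866e-01  7.07116728e-01 -6.99923636e-04] 0.0 0.0726
scene [[521.01841651   0.         276.41091418]
 [  0.         521.01841651 216.00477543]
 [  0.           0.           1.        ]] [[-0.86611556  0.49939031  0.02128741]
 [ 0.31503777  0.57845778 -0.75242129]
 [-0.38806577 -0.64497745 -0.6583381 ]] [ 0.50018388 -0.11061167  1.0655065 ]
side [[461.55062821   0.         274.34063746]
 [  0.         461.55062821 211.36010913]
 [  0.           0.           1.        ]] [[ 0.94977923 -0.31289585  0.00394985]
 [-0.2412864  -0.74033301 -0.62744554]
 [ 0.19924931  0.59498169 -0.77865043]] [-0.5554803   0.17946304  0.7244727 ]
```

View pics/scene0.png

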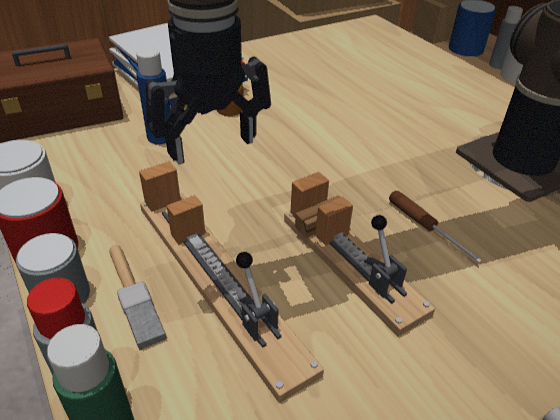

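View pics/side0.png

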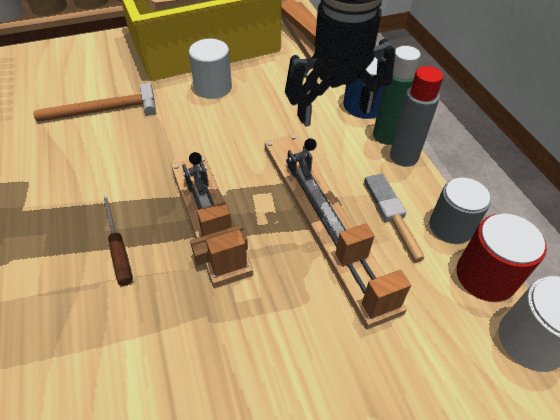

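The scene view shows the long clamp with its ball at (244,260), its jaw top near (185,206) and the base's +y end corners near (272,388) and (321,369). In the side view its ball is at (310,145) and its jaw top near (353,237), with the +y end of the base at (265,143) and (292,135) and the -y end at (404,311) and (361,321).

```bash
cat > h.py <<'E'
import numpy as np,cv2
from plant import r
def ray(n,p):
    c=r.get_calibration(n);R=np.array(c["R"]);t=np.array(c["t"])
    d=R.T@np.linalg.solve(np.array(c["intrinsics"]),[p[0],p[1],1]);return -R.T@t,d/np.linalg.norm(d)
def plane(n,p,z):
    o,d=ray(n,p);return o+d*(z-o[2])/d[2]
def tri(a,b):
    A=0;B=0
    for n,p in(("scene",a),("side",b)):
        o,d=ray(n,p);P=np.eye(3)-np.outer(d,d);A=A+P;B=B+P@o
    return np.linalg.solve(A,B)
def ball(im,p,s=16):
    x,y=p;g=im[y-s:y+s,x-s:x+s].max(2);m=(g<45).astype(np.uint8)
    m=cv2.morphologyEx(m,cv2.MORPH_OPEN,cv2.getStructuringElement(cv2.MORPH_ELLIPSE,(7,7)))
    n,l,st,c=cv2.connectedComponentsWithStats(m)
    i=1+np.argmin([np.hypot(*(q-s)) for q in c[1:]]);return c[i]+[x-s,y-s],st[i]
def pix(n,X):
    c=r.get_calibration(n);v=np.array(c["intrinsics"])@(np.array(c["R"])@X+c["t"]);return v[:2]/v[2]
E
python3 - <<'E'
from h import *
np.set_printoptions(precision=4,suppress=True)
S=cv2.imread("pics/scene0.png");D=cv2.imread("pics/side0.png")
a,sa=ball(S,(244,260));b,sb=ball(D,(310,145));print(a,sa,b,sb);K=tri(a,b);print("ball",K)
print("jaw",tri((185,206),(353,238)))
c=[plane("side",p,.02) for p in((265,143),(292,135),(404,311),(361,321))]
for q in c:print(q)
e=[plane("scene",p,.02) for p in((272,388),(321,369))];print(e)
u=(c[0]+c[1]-c[2]-c[3])/2;print(np.linalg.norm(u),np.degrees(np.arctan2(u[1],u[0])),sum(c)/4)
o=np.hstack([cv2.resize(S[180:240,130:220],None,fx=4,fy=4),cv2.resize(D[200:330,320:420],(320,416))[:240]]);
o=np.zeros((500,800,3),np.uint8);q=cv2.resize(S[150:250,130:220],None,fx=4,fy=4);o[:400,:360]=q
q=cv2.resize(D[215:335,320:420],None,fx=4,fy=4);o[:480,400:800]=q;cv2.imwrite("pics/c.png",o)
E
```

```text
[243.7005 259.7716] [  8   8  16  16 197] [309.6429 144.3265] [11 10 11 12 98]
ball [0.6752 0.0789 0.1212]
jaw [ 0.6832 -0.1048  0.0792]
[0.6338 0.2111 0.02  ]
[0.6956 0.217  0.02  ]
[ 0.7253 -0.2214  0.02  ]
[ 0.6542 -0.2158  0.02  ]
[array([0.7023, 0.2045, 0.02  ]), array([0.634 , 0.2119, 0.02  ])]
0.43337070692996676 93.3102940372069 [ 0.6772 -0.0023  0.02  ]
```

View pics/c.png

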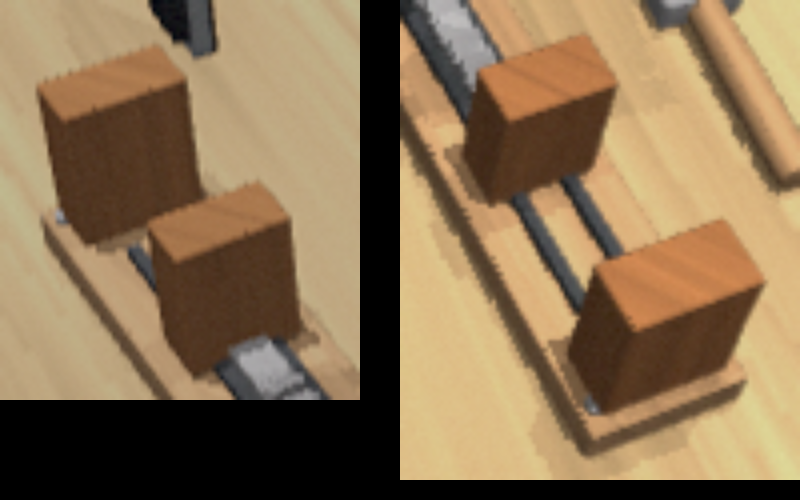

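The crop shows the jaw top centre at about (185,205.5) in the scene view and (356.7,234.3) in the side view. I'll close the fingers and go down to just before the ball on its -y side.

```bash
python3 -m handwheel '[20,1,-5,0,1, 15,0,20,0,1, 0,0,40,0,1, 0,0,37,0,1, 0,0,0,0,1, 0,0,0,0,1]' 30
python3 - <<'E'
from h import *
print("jaw",tri((185.2,205.5),(356.7,234.3)))
s=r.read_state();print(s['eef_pos'],s['finger_gap'],s['wrist_force'])
im,d=r.camera("side");im2,_=r.camera("scene")
p=s['eef_pos']+np.array([0,0,-.073]);a=pix("side",p);b=pix("scene",p);print(a,b)
cut=lambda i,a:cv2.resize(i[int(a[1])-50:int(a[1])+50,int(a[0])-50:int(a[0])+50],(400,400))
cv2.imwrite("pics/t.png",np.hstack([cut(im,a),cut(im2,b)]))
E
```

```text
time: 0.7
eef_pos: [0.6758, 0.0359, 0.2117]
eef_rot: [-0.001, 0.707, 0.707, -0.0]
wrist_force: [0.6, 0.7, 1.9]
finger_gap: 0.003
gripper_force: 0.0
jaw [ 0.68681053 -0.10197639  0.08402857]
[0.67581109 0.03589652 0.211693  ] 0.002930334770445419 [0.56900618 0.73475365 1.86620871]
[319.57425069 153.28558511] [227.79694165 230.15254793]
```

View pics/t.png

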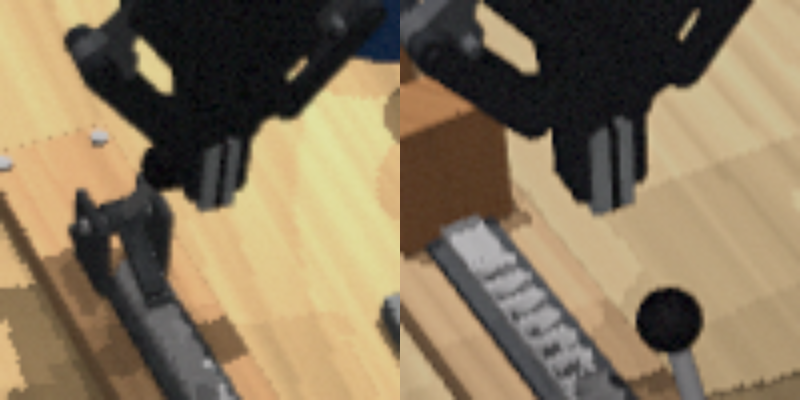

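Both views show the shut tips within about 3 mm of their computed place, just -y of the ball, which is at (668,320) in the right crop. I'll lower them and push.

```bash
python3 -m handwheel '[0,0,12,0,1, 0,0,13,0,1, 15,0,0,0,1, 15,-1,0,0,1, 15,-1,0,0,1, 15,-1,0,0,1, 15,0,0,0,1, 0,0,0,0,1, 0,0,0,0,1]'
python3 - <<'E'
from h import *
im,d=r.camera("side");im2,_=r.camera("scene");s=r.read_state();print(s['eef_pos'],s['wrist_force'])
cv2.imwrite("pics/t2.png",np.hstack([cv2.resize(im[70:270,220:420],(400,400)),cv2.resize(im2[170:370,160:360],(400,400))]))
E
```

```text
time: 1.7
eef_pos: [0.673, 0.1107, 0.1871]
eef_rot: [0.0, 0.707, 0.708, -0.0]
wrist_force: [-0.3, -0.6, 0.1]
finger_gap: -0.0
gripper_force: 0.0
[0.67305439 0.10973598 0.18694127] [-0.45531902 -0.23463484  0.0027869 ]
```

View pics/t2.png

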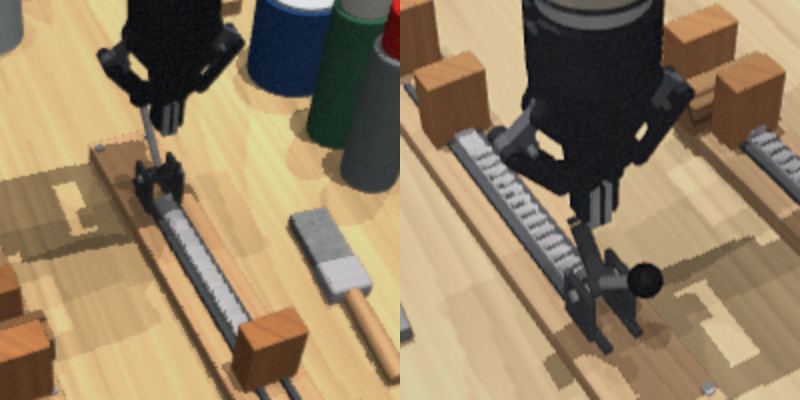

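The right crop shows the handle fallen back, with the ball at (645,280) and the nose standing up clear of the fingertips. Next I'll lift, travel over the gap between the jaws, go down and check.

```bash
python3 -m handwheel '[0,0,-40,0,1, -45,3,-10,0,1, -45,3,0,0,1, -45,3,0,0,1, -45,3,0,0,1, -45,2,0,0,1, -35,1,0,0,1, 0,0,20,0,1, 0,0,0,0,1, 0,0,0,0,1]'
python3 - <<'E'
from h import *
im,d=r.camera("side");im2,_=r.camera("scene");s=r.read_state();print(s['eef_pos'],s['wrist_force'])
cv2.imwrite("pics/t3.png",np.hstack([cv2.resize(im[130:330,270:470],(400,400)),cv2.resize(im2[150:350,120:320],(400,400))]))
E
```

```text
time: 2.8
eef_pos: [0.6874, -0.1502, 0.2161]
eef_rot: [-0.001, 0.707, 0.707, -0.0]
wrist_force: [0.3, 0.8, 0.5]
finger_gap: 0.002
gripper_force: 0.0
[ 0.68821981 -0.14944122  0.21764757] [0.43401411 0.51103291 0.47611328]
```

View pics/t3.png

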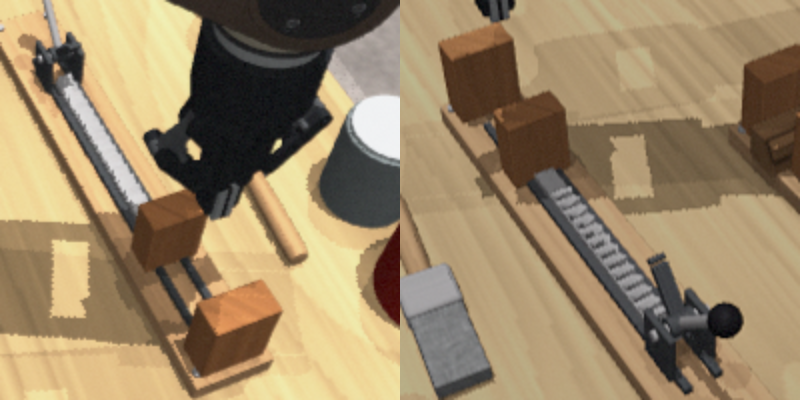

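The pawl is leaning back, with the ball at (725,320) in the right crop, and the tips hang above the gap between the jaws. Now I'll go down and push.

```bash
python3 -m handwheel '[0,0,30,0,1, 0,0,30,0,1, 0,0,28,0,1, 0,0,0,0,1, 10,0,0,0,1, 15,-1,0,0,1, 15,-1,0,0,1]' &&  python3 -m handwheel '[15,-1,0,0,1, 15,-1,0,0,1, 15,-1,0,0,1, 15,-1,0,0,1, 10,0,0,0,1, 5,0,0,0,1, 0,0,0,0,1]'
```

```text
time: 3.6
eef_pos: [0.6874, -0.1095, 0.1319]
eef_rot: [0.003, 0.707, 0.707, 0.001]
wrist_force: [1.0, -1.8, 0.6]
finger_gap: -0.001
gripper_force: 1.4
time: 4.3
eef_pos: [0.6814, -0.0336, 0.128]
eef_rot: [-0.001, 0.707, 0.707, -0.0]
wrist_force: [-0.7, -0.1, 0.7]
finger_gap: -0.003
gripper_force: 0.0
```

```bash
python3 -m handwheel '[4,0,0,0,1, 3,0,0,0,1, 2,0,0,0,1, 0,0,0,0,1]'
```

```text
time: 4.7
eef_pos: [0.6817, -0.0259, 0.1284]
eef_rot: [-0.0, 0.707, 0.707, -0.0]
wrist_force: [-0.9, -1.2, -1.0]
finger_gap: -0.001
gripper_force: 0.5
```

```bash
python3 -m handwheel '[3,0,0,0,1, 2,0,0,0,1, 2,0,0,0,1, 0,0,0,0,1]';  python3 -m handwheel '[2,0,0,0,1, 2,0,0,0,1, 0,0,0,0,1]'
```

```text
time: 5.1
eef_pos: [0.6819, -0.0233, 0.1287]
eef_rot: [0.003, 0.707, 0.708, -0.003]
wrist_force: [-2.8, -15.2, -0.9]
finger_gap: -0.001
gripper_force: 7.1
time: 5.4
eef_pos: [0.6819, -0.0228, 0.1288]
eef_rot: [0.005, 0.706, 0.708, -0.006]
wrist_force: [-2.1, -24.1, -3.2]
finger_gap: 0.001
gripper_force: 11.8
```

The reaction force shows the jaw is at its stop. I'll back off and lift, then check.

```bash
python3 -m handwheel '[-15,0,0,0,1, -15,0,0,0,1, 0,0,0,0,1, 0,0,-40,0,1, 0,0,-40,0,1, -40,0,-40,0,1, -40,0,0,0,1, 0,0,0,0,1, 0,0,0,0,1]'
python3 - <<'E'
from h import *
im,d=r.camera("side");im2,_=r.camera("scene")
cv2.imwrite("pics/t4.png",np.hstack([cv2.resize(im[110:310,220:420],(400,400)),cv2.resize(im2[150:350,140:340],(400,400))]))
E
```

```text
time: 6.3
eef_pos: [0.682, -0.1201, 0.2443]
eef_rot: [-0.0, 0.707, 0.707, 0.001]
wrist_force: [-0.4, 0.3, -0.0]
finger_gap: -0.003
gripper_force: 0.0
```

View pics/t4.png

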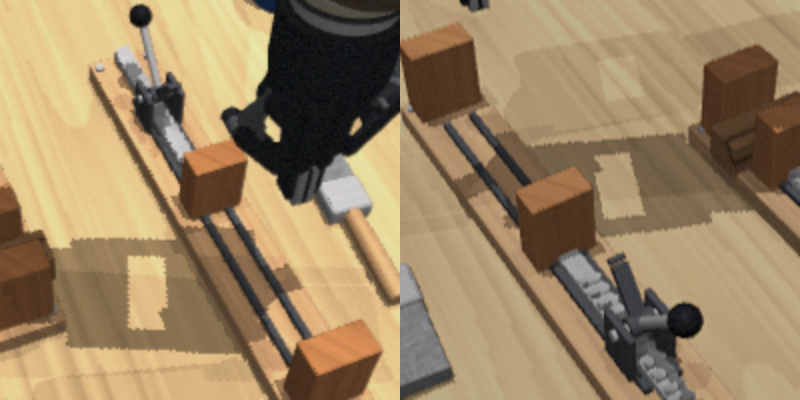

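The jaw is back at its stop, at (213,180) on the left and (557,215) on the right. The pawl is leaning back, with the ball at (685,320), and the gripper is clear.

```bash
python3 -c "
from plant import r
print(r.close_job())"
```

```text
the job is handed in; nothing more can be done
None
```

The long clamp is open: its pawl is flipped back and left leaning, its moving jaw was pushed to the stop, and the job is handed in with the gripper clear, though the hand-in gave no verdict.

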